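# Line up the bar measures by height

### The arm

A 7-joint arm with a two-finger parallel gripper is mounted at the origin on the work surface. World frame = base frame: x ahead of the robot, y to its left, z up, the work surface at z = 0. Lengths are in m, angles in rad, forces in N, time in s.
With the tool pointing down it reaches from about 0.4 to 0.85 m from the base axis. Payload 6.9 kg.
Tool frame: the origin (TCP) lies at the very end of the fingers, on their centre line; the grasp point (between the pads) lies 19 mm behind it; z points along the fingers, y is the direction in which the jaws open and shut (so a half turn about z gives the same grasp; the last joint's range is limited). The gripper opens to 85 mm and grips with 20 to 120 N. Pads are 22 mm wide; open, the fingers measure 114 mm over their backs; the gripper's body (76 mm by 85 mm) begins 54 mm behind the grasp point. The pads swing forward as they close: fully open they stand 13 mm farther back than shut.
Start: joints at [1.403, 0.507, -0.238, 1.5, 0.126, 1.149, -0.155], TCP at [0.169, -0.602, 0.231] pointing down, gripper open.
Joint ranges: [-3.08, 3.08], [-0.24, 2.05], [-1.43, 1.35], [0, 2.5], [-1.52, 4.66], [0.17, 1.96], [-2.89, 2.89]. Speed limits (rad/s): [2.39, 2.39, 3.14, 3.14, 3.14, 3.14, 3.14].

### API

Orientations are given as a unit quaternion [x, y, z, w].
In Python, from bench import * gives the robot as it stands. The module is installed in compiled form; this text tells all that it offers.
- The arm moves only by the shell command python3 -m inch 'ROWS' [OPENING] [FORCE]. ROWS is a JSON object of lists of equal length, an entry for each row: "slide": the shift along the tool's x, y, z in m, a list of three; "angular": the turn, a rotation vector about the tool's x, y, z in degrees, a list of three. A call has 1 to 12 rows; each row is the pose to reach, as a shift and turn from the pose measured when the call began, along the tool's axes at that moment; what a row does not reach only later rows make up. A row lasts 1/10 s, in which the tool goes at most 50 mm and 8.59 degrees, less where a joint would pass 70% of its speed; a pose out of reach is approached as far as the arm can. A call with a gripper value outside its range is refused whole. OPENING is the opening, from -1 (shut) to 1 (fully open), set as the call begins (- or left out, the last holds). The fingers move at their own pace and stop on an object; FORCE is the grip in N (left out, the last holds). Time passes only in rows, so rows that repeat a pose let the fingers close. It gives the time, the measured TCP pose, the force and the opening at its end, in the units of the state.
- sense(): the state, without advancing time (a new reading comes with each control period).
- grab_frame(name): name is "scene" or "side" or "wrist"; returns a dict with "color" (420x560x3 uint8, blue, green, red), "fx", "fy", "cx", "cy" (pixels), "k1" (the pictures are not rectified: a ray, as slopes to the right and down, at radius r is drawn at 1 + k1 r^2 times it, then the intrinsics apply), "eye" and "attitude" of the camera in the world; the wrist camera has in their place "hand_eye" (4x4, takes a point from camera to tool coordinates, whose origin is the TCP and whose axes are the flange's). Camera axes: x right, y down, z forward; pixel columns grow to the right and rows downward; lengths in m; the calibration is good to about 2 mm. A picture is of the moment at which its call begins: read the wrist's pose just before it. There is no depth.
- finish_job(): hands the job in, once; it reports no verdict.
The state is a dict: "time_s": time; "joints": joint angles; "qd": joint speeds; "joint_torque": joint torques, N m; "eef_pos": TCP position; "eef_rot": TCP orientation; "wrist_force": force on the tool from outside, world axes, zero at the start; "moment": the same for the moment, N m; "gripper_width": finger opening in m.
Only numpy, scipy, OpenCV 4.12 (cv2) and the standard library are available. Lean on these libraries where they do the work, as an engineer would, in place of code of your own. Each camera call takes 0.05 s, during which the arm holds its last target.

### The job

Set up the bar station: line up the four steel measures by height on the wooden discs of the black runner, one on each disc, the shortest on the disc next to the green stop and the tallest at the far end. Each must stand upright, mouth up, in the middle of its disc. Leave the green mixing glass where it is.

Things in the scene. Friction and masses are not known exactly. Their poses are not given: they have to be found in the camera images.
- measure_s: the shortest of four loose steel spirit measures (a round cup on a waisted, conical foot, open mouth up): 60 mm tall, mouth 34 mm across outside, foot 29 mm across. The upper part is a straight-sided round cup, outer diameter 34 mm, over the top 26 mm; that is where to grip it. Origin: centre of the underside; z up. Starts upright on the counter.
- measure_m: the second shortest of four loose steel spirit measures (a round cup on a waisted, conical foot, open mouth up): 74 mm tall, mouth 41 mm across outside, foot 35 mm across. The upper part is a straight-sided round cup, outer diameter 41 mm, over the top 34 mm; that is where to grip it. Origin: centre of the underside; z up. Starts upright on the counter.
- measure_l: the second tallest of four loose steel spirit measures (a round cup on a waisted, conical foot, open mouth up): 88 mm tall, mouth 48 mm across outside, foot 41 mm across. The upper part is a straight-sided round cup, outer diameter 48 mm, over the top 42 mm; that is where to grip it. Origin: centre of the underside; z up. Starts upright on the counter.
- measure_xl: the tallest of four loose steel spirit measures (a round cup on a waisted, conical foot, open mouth up): 102 mm tall, mouth 55 mm across outside, foot 47 mm across. The upper part is a straight-sided round cup, outer diameter 55 mm, over the top 50 mm; that is where to grip it. Origin: centre of the underside; z up. Starts upright on the counter.
- disc_a: flat round pale wooden disc, 64 mm across, 3 mm thick, fixed on the black rubber runner (85 mm wide, 8 mm thick): one end disc of the row, next to disc_b. The four discs lie in one straight row, 75 mm apart. Origin: centre of its underside, 8 mm above the counter; its top is 11 mm above the counter. z up, y along the row from disc_a to disc_d.
- disc_b: flat round pale wooden disc, 64 mm across, 3 mm thick, fixed on the black rubber runner (85 mm wide, 8 mm thick): disc between disc_a and disc_c. The four discs lie in one straight row, 75 mm apart. Origin: centre of its underside, 8 mm above the counter; its top is 11 mm above the counter. z up, y along the row from disc_a to disc_d.
- disc_c: flat round pale wooden disc, 64 mm across, 3 mm thick, fixed on the black rubber runner (85 mm wide, 8 mm thick): disc between disc_b and disc_d. The four discs lie in one straight row, 75 mm apart. Origin: centre of its underside, 8 mm above the counter; its top is 11 mm above the counter. z up, y along the row from disc_a to disc_d.
- disc_d: flat round pale wooden disc, 64 mm across, 3 mm thick, fixed on the black rubber runner (85 mm wide, 8 mm thick): the other end disc, next to disc_c. The four discs lie in one straight row, 75 mm apart. Origin: centre of its underside, 8 mm above the counter; its top is 11 mm above the counter. z up, y along the row from disc_a to disc_d.
- green_stop: bright green bar, 70 x 18 x 20 mm, fixed on the runner across one end of the row, 53 mm from the centre of the end disc beside it: either disc_a or disc_d, it differs from start to start (a like white bar is at the other end). Origin: centre of its underside, 8 mm above the counter.
- mixing_glass: loose green glass tumbler, 70 mm across at the mouth, 85 mm tall, standing among the measures; not to be moved. Origin: centre of the underside. The five standing things are at least 100 mm apart, in a loose row across the front of the counter; a thin bar spoon and a thin wooden muddler (under 20 mm high) lie between them, fore and aft, and fruit and a strainer (under 55 mm high) lie beyond the ends of the runner. Taller glassware stands at least 50 mm behind the runner.
Things that resemble listed ones, but are neither listed nor needed, are in the scene too. Leave any orange or purple look-alike of the measure_s alone.

How it is judged:
By the outcome, as a careful person would: the job done as asked, in the order asked, and still so for the second after the job is handed in, with the robot touching nothing.
It also fails if it takes over 96 s, if anything falls off the work surface, if the arm or the gripper's body presses on something with over 40 N, if the wrist force passes 120 N, or if a joint passes its speed limit or range.

## Working session

There is one attempt and no reset: what is moved stays moved. The work goes in short steps, Python scripts to look and compute and a shell command to move; the robot and the scene stay as the last step left them, time stands still between calls to the robot, and variables do not carry over. Pictures are saved under pics/ and viewed, and the job is handed in when it is done.

```bash
mkdir -p pics; python3 - <<'E'
from bench import *
import cv2
s=sense()
for k in ("time_s","eef_pos","eef_rot","gripper_width","wrist_force"):print(k,s[k])
for n in ("scene","side","wrist"):
    f=grab_frame(n); cv2.imwrite(f"pics/{n}0.png",f["color"])
    print(n,{k:v for k,v in f.items() if k!="color"})
E
```

```text
time_s 0.0
eef_pos [ 0.1687619  -0.60123839  0.23041738]
eef_rot [ 9.90644667e-01  1.36463624e-01 -1.46602893e-04 -8.95536628e-04]
gripper_width 0.08558073615004078
wrist_force [ 0.56880958  0.22751511 -0.44282585]
scene {'fx': 491.83037351907404, 'fy': 491.83037351907404, 'cx': 287.1132865796441, 'cy': 207.07754561754348, 'k1': -0.14440236178505667, 'eye': array([ 1.14788474, -0.07119205,  0.62596335]), 'attitude': array([ 0.69394822,  0.60388588, -0.26384738, -0.29007286])}
side {'fx': 379.04768763216265, 'fy': 379.04768763216265, 'cx': 284.2100713931813, 'cy': 208.4663339651034, 'k1': -0.04391781791450487, 'eye': array([ 0.170834  , -0.43543037,  0.45707644]), 'attitude': array([ 0.83471101, -0.2997848 ,  0.16008726, -0.4333113 ])}
wrist {'fx': 343.9603736547483, 'fy': 343.9603736547483, 'cx': 282.1369271865379, 'cy': 208.17873917546027, 'k1': -0.06857887344125461, 'hand_eye': array([[-1.06613535e-03, -9.44391606e-01, -3.28821165e-01,
         8.54454122e-02],
       [ 9.99999431e-01, -1.02021700e-03, -3.12176880e-04,
        -9.12903639e-04],
       [-4.06517185e-05, -3.28821311e-01,  9.44392156e-01,
        -1.42729924e-01],
       [ 0.00000000e+00,  0.00000000e+00,  0.00000000e+00,
         1.00000000e+00]])}
```

View pics/scene0.png

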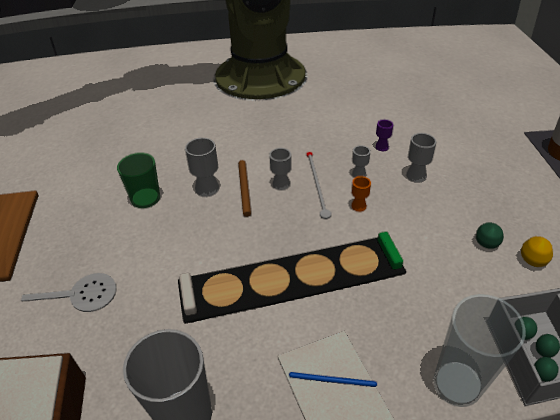

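View pics/side0.png

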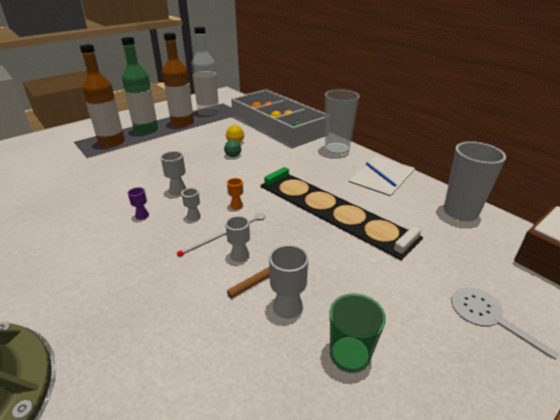

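View pics/wrist0.png

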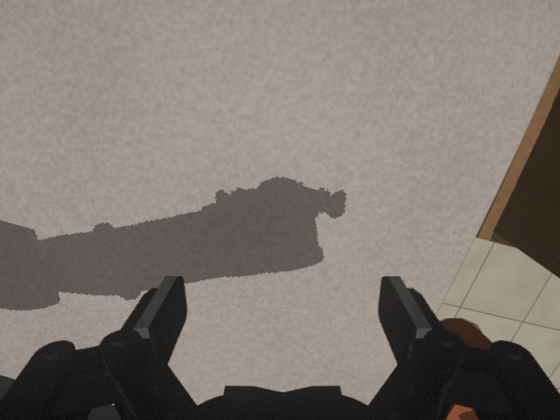

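The scene picture shows the green mixing glass at (140,180), and four grey measures at (203,165), (281,168), (361,160) and (421,157). The green stop is at the right end of the runner (391,248) and the white bar at the left (188,293).

Candidates for measure_s are grey (361,160), purple (384,135) and orange (361,193). The grey one fits. I'll enlarge to check it and get pixel positions.

```bash
python3 - <<'E'
import cv2
a=cv2.imread("pics/scene0.png");b=cv2.imread("pics/side0.png")
def crop(im,x0,y0,x1,y1,s,n):
    c=cv2.resize(im[y0:y1,x0:x1],None,fx=s,fy=s,interpolation=cv2.INTER_CUBIC)
    for x in range((x0+19)//20*20,x1,20):
        cv2.line(c,((x-x0)*s,0),((x-x0)*s,8),(0,0,255),1);cv2.putText(c,str(x),((x-x0)*s,20),0,.4,(0,0,255))
    for y in range((y0+19)//20*20,y1,20):
        cv2.line(c,(0,(y-y0)*s),(8,(y-y0)*s),(0,0,255),1);cv2.putText(c,str(y),(8,(y-y0)*s),0,.4,(0,0,255))
    cv2.imwrite(f"pics/{n}.png",c)
crop(a,180,120,310,220,6,"c1");crop(a,340,110,450,220,5,"c2");crop(a,170,225,415,325,3,"c3")
E
```

```text
(no output)
```

View pics/c1.png

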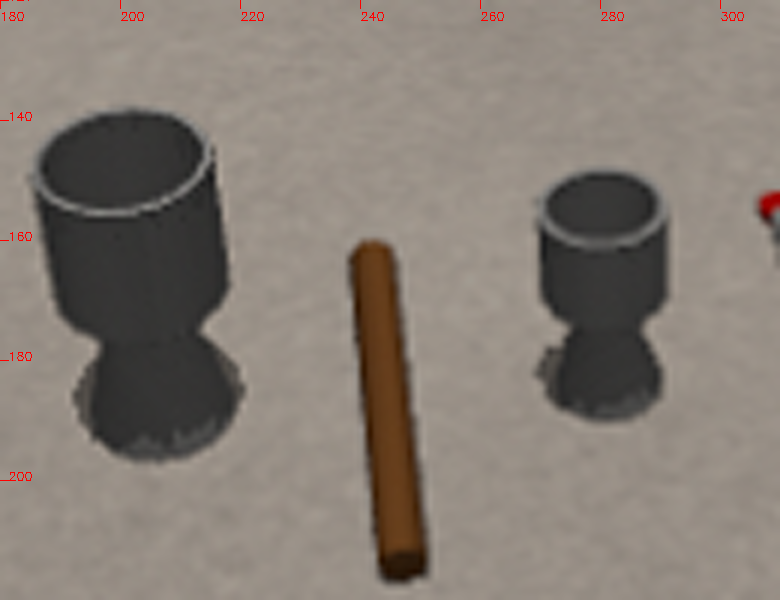

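View pics/c2.png

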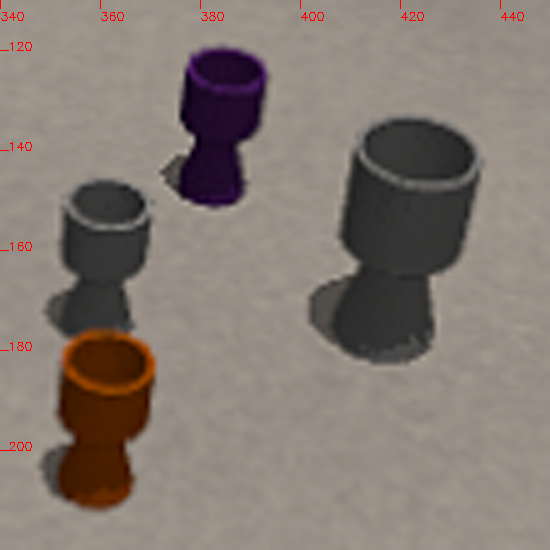

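View pics/c3.png

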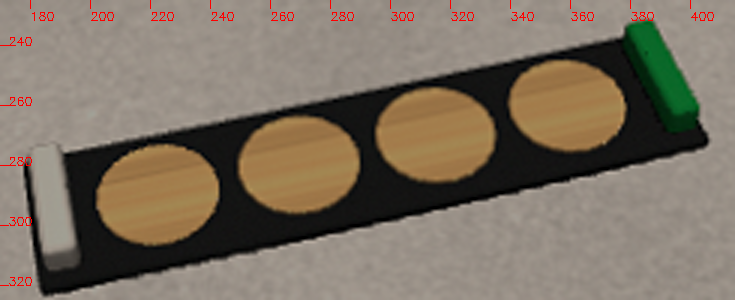

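Scene camera readings, as rim-ellipse centres: xl (200.7,147), m (280.3,154.8), s (361,151.2), l (423.5,140.6). Disc centres are at (222.5,289.8), (269.8,279.7), (315.3,270) and (359.3,260.2). The crop shows the grey s clearly separate from the purple and orange look-alikes. Next I'll take the side view as a cross-check.

```bash
python3 - <<'E'
import cv2
b=cv2.imread("pics/side0.png")
def crop(im,x0,y0,x1,y1,s,n):
    c=cv2.resize(im[y0:y1,x0:x1],None,fx=s,fy=s,interpolation=cv2.INTER_CUBIC)
    for x in range((x0+19)//20*20,x1,20):
        cv2.line(c,((x-x0)*s,0),((x-x0)*s,8),(0,0,255),1);cv2.putText(c,str(x),((x-x0)*s,20),0,.4,(0,0,255))
    for y in range((y0+19)//20*20,y1,20):
        cv2.line(c,(0,(y-y0)*s),(8,(y-y0)*s),(0,0,255),1);cv2.putText(c,str(y),(8,(y-y0)*s),0,.4,(0,0,255))
    cv2.imwrite(f"pics/{n}.png",c)
crop(b,155,145,325,265,4,"d1");crop(b,255,160,425,260,4,"d2")
crop(b,220,210,390,370,3,"d3")
E
```

```text
(no output)
```

View pics/d1.png

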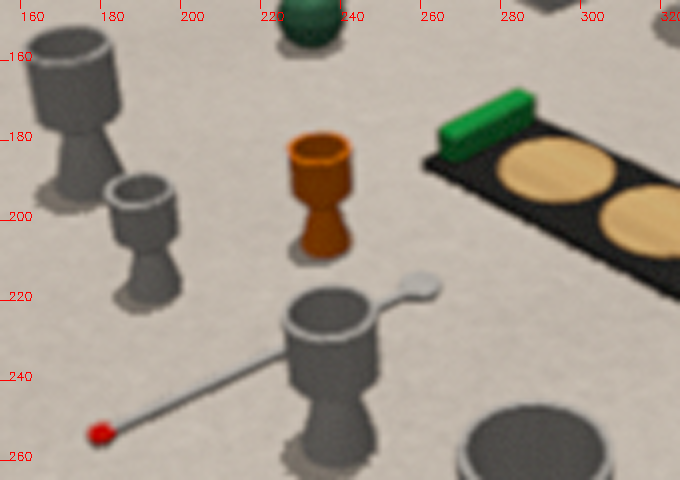

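View pics/d2.png

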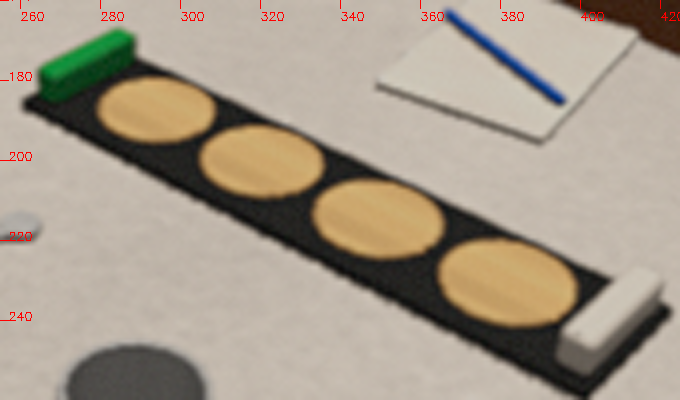

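View pics/d3.png

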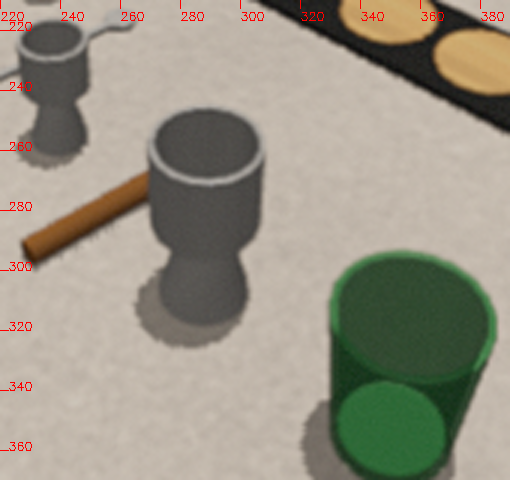

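```bash
cat > h.py <<'E'
import numpy as np, cv2
from scipy.spatial.transform import Rotation as R
C={'scene':((491.83,287.113,207.078,-0.144402),[1.14788,-0.07119,0.62596],[0.69394822,0.60388588,-0.26384738,-0.29007286]),
'side':((379.048,284.21,208.466,-0.0439178),[0.170834,-0.43543,0.457076],[0.83471101,-0.2997848,0.16008726,-0.4333113])}
def ray(K,uv):
    f,cx,cy,k=K
    p=cv2.undistortPoints(np.array([[uv]],float),np.array([[f,0,cx],[0,f,cy],[0,0,1]]),np.array([k,0,0,0,0.]))[0,0]
    return np.array([p[0],p[1],1])
def at(n,uv,z):
    K,e,q=C[n]; d=R.from_quat(q).apply(ray(K,uv)); e=np.array(e)
    return (e+d*(z-e[2])/d[2])[:2]
def wrist(uv,z,f,s):
    K=(f['fx'],f['cx'],f['cy'],f['k1']); H=f['hand_eye']; Rt=R.from_quat(s['eef_rot'])
    d=Rt.apply(H[:3,:3]@ray(K,uv)); e=np.array(s['eef_pos'])+Rt.apply(H[:3,3])
    return (e+d*(z-e[2])/d[2])[:2]
E
python3 - <<'E'
from h import *
np.set_printoptions(precision=4,suppress=True)
P={'s':(.06,(361,151.2),(190,192.7)),'m':(.074,(280.3,154.8),(237.6,223.1)),'l':(.088,(423.5,140.6),(172.5,156.5)),'xl':(.102,(200.7,147),(288.7,258.7)),
'glass':(.085,(138.5,165),(357.8,315.5)),
'd1':(.011,(359.3,260.2),(294.2,187.5)),'d2':(.011,(315.3,270),(320.5,200.2)),'d3':(.011,(269.8,279.7),(349.7,214.9)),'d4':(.011,(222.5,289.8),(381.9,230.5)),
'purple':(.06,(385,124),(138,191))}
for k,(z,a,b) in P.items(): print(k,at('scene',a,z),at('side',b,z))
d=[(at('scene',P[k][1],.011)+at('side',P[k][2],.011))/2 for k in ('d1','d2','d3','d4')]
d=np.array(d);print(d,np.linalg.norm(np.diff(d,axis=0),axis=1)); v=d[3]-d[0];print(np.degrees(np.arctan2(v[1],v[0])))
E
```

```text
s [0.4318 0.1555] [0.4281 0.1557]
m [0.4382 0.0015] [0.4354 0.0002]
l [0.4521 0.2677] [0.4494 0.265 ]
xl [ 0.4295 -0.1399] [ 0.4251 -0.1434]
glass [ 0.4413 -0.254 ] [ 0.4366 -0.2613]
d1 [0.6525 0.103 ] [0.6504 0.1015]
d2 [0.6619 0.0288] [0.6603 0.0277]
d3 [ 0.6708 -0.0452] [ 0.6687 -0.0477]
d4 [ 0.6802 -0.12  ] [ 0.6787 -0.1211]
purple [0.3502 0.226 ] [0.3518 0.2259]
[[ 0.6514  0.1022]
 [ 0.6611  0.0283]
 [ 0.6698 -0.0464]
 [ 0.6794 -0.1206]] [0.0746 0.0752 0.0747]
-82.8419889885331
```

The two cameras agree within about 4 mm (7 mm for the glass), disc spacing comes out at 75 mm, and the reach is fine. I'll write a helper for going from a target to a tool-frame shift.

```bash
cat >> h.py <<'E'
def go(x,y,z,yaw=None):
    from bench import sense
    s=sense(); r=R.from_quat(s['eef_rot']); cur=r.as_euler('zyx',degrees=True)[0]
    m=r.as_matrix(); cur=np.degrees(np.arctan2(m[1,0],m[0,0]))
    if yaw is None: yaw=cur
    t=R.from_matrix(R.from_euler('z',yaw,degrees=True).as_matrix()@np.diag([1,-1,-1.]))
    print('t',round(s['time_s'],2),'pos',np.round(s['eef_pos'],4),'yaw',round(cur,1),'j',np.round(s['joints'],2),'w',round(s['gripper_width'],4),'F',np.round(s['wrist_force'],1))
    print('slide',np.round(r.inv().apply(np.array([x,y,z])-s['eef_pos']),4),'ang',np.round((r.inv()*t).as_rotvec(degrees=True),1))
E
python3 -c "
from h import *
print(at('scene',(361,182),.06),at('side',(234.5,182),.06))
go(.43,-.3,.22,15.7); go(.43,.155,.15,15.7)"
```

```text
[0.51842565 0.13406037] [0.51755683 0.13481941]
t 0.15 pos [ 0.1688 -0.6014  0.2306] yaw 15.7 j [ 1.4   0.51 -0.24  1.5   0.13  1.15 -0.15] w 0.085 F [ 0.6 -0.3  1.5]
slide [ 0.3329 -0.2195  0.0109] ang [-0.1  0.  -0. ]
t 0.15 pos [ 0.1688 -0.6014  0.2306] yaw 15.7 j [ 1.4   0.51 -0.24  1.5   0.13  1.15 -0.15] w 0.085 F [ 0.6 -0.3  1.5]
slide [ 0.456  -0.6575  0.0815] ang [-0.1  0.  -0. ]
```

```bash
python3 -m inch '{"slide":[[0.04,-0.03,0],[0.08,-0.055,0],[0.125,-0.08,0],[0.165,-0.11,0],[0.205,-0.135,0],[0.25,-0.165,0],[0.29,-0.19,0],[0.333,-0.22,0],[0.345,-0.265,0],[0.36,-0.31,0.01],[0.37,-0.355,0.01],[0.385,-0.40,0.01]],"angular":[[0,0,0],[0,0,0],[0,0,0],[0,0,0],[0,0,0],[0,0,0],[0,0,0],[0,0,0],[0,0,0],[0,0,0],[0,0,0],[0,0,0]]}' 1 40; python3 -c "
from h import *
go(.43,.155,.15,15.7)"
```

```text
time_s: 1.35
eef_pos: [0.4303, -0.1105, 0.2208]
eef_rot: [0.991, 0.136, -0.001, -0.001]
wrist_force: [1.5, -0.5, 0.7]
gripper_width: 0.0851
t 1.35 pos [ 0.4303 -0.1105  0.2208] yaw 15.7 j [ 0.52  0.25 -0.41  1.96  0.12  0.95 -1.24] w 0.0851 F [ 1.5 -0.5  0.7]
slide [ 0.0715 -0.2556  0.0712] ang [-0.1  0.1 -0. ]
```

```bash
python3 -m inch '{"slide":[[0.015,-0.045,0],[0.025,-0.09,0.01],[0.04,-0.135,0.02],[0.05,-0.18,0.04],[0.06,-0.22,0.06],[0.071,-0.256,0.071],[0.071,-0.256,0.071],[0.071,-0.256,0.071],[0.071,-0.256,0.071]],"angular":[[0,0,0],[0,0,0],[0,0,0],[0,0,0],[0,0,0],[0,0,0],[0,0,0],[0,0,0],[0,0,0]]}' 1 40; cat > snap.py <<'E'
import sys,json
from bench import *
from h import *
n=sys.argv[1];s=sense();f=grab_frame('wrist');cv2.imwrite(f'pics/{n}.png',f['color'])
np.save('last.npy',np.array([{k:f[k] for k in('fx','cx','cy','k1','hand_eye')},s],dtype=object))
E
cat >> h.py <<'E'
def wl(uv,z):
    f,s=np.load('last.npy',allow_pickle=True); return wrist(uv,z,f,s)
E
python3 snap.py w1; python3 -c "
from h import *
go(.43,.155,.15,15.7)"
```

```text
time_s: 2.25
eef_pos: [0.4295, 0.1542, 0.1502]
eef_rot: [0.991, 0.136, -0.001, -0.0]
wrist_force: [-0.4, 0.1, 0.1]
gripper_width: 0.0853
t 2.3 pos [0.4297 0.1539 0.1503] yaw 15.6 j [-0.04  0.37 -0.48  2.04  0.24  0.79 -1.97] w 0.0858 F [ 0.5 -0.2  0.2]
slide [ 0.0006 -0.001   0.0003] ang [-0.   0.1 -0.1]
```

View pics/w1.png

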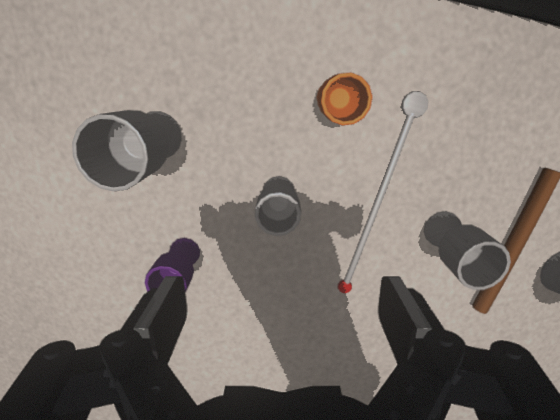

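The wrist picture shows s's rim centred near (278.5,213). Purple (165,285) and orange (345,98) are clear of the finger lines. L's rim is at (111,152) and m's at (484,266).

```bash
python3 -c "
from h import *
a=cv2.imread('pics/w1.png');cv2.imwrite('pics/w1c.png',cv2.resize(a[170:250,230:330],None,fx=6,fy=6,interpolation=2))
print('s',wl((278.5,213),.06),'m',wl((484,266),.074),'l',wl((111,152),.088))"
```

```text
s [0.42906082 0.15788193] m [0.43443946 0.00227052] l [0.44971008 0.26892536]
```

View pics/w1c.png

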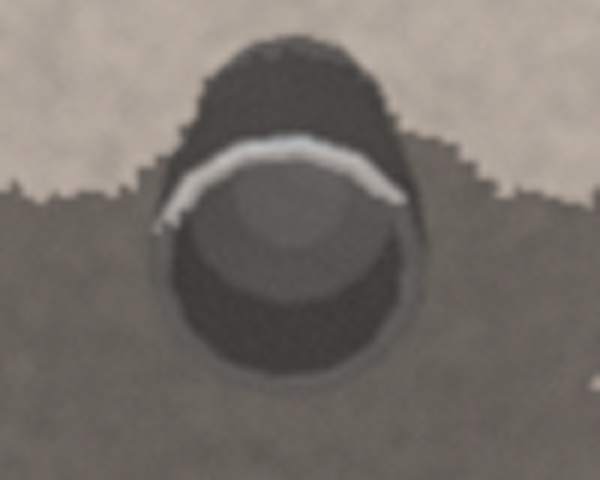

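```bash
python3 -m inch '{"slide":[[0.001,-0.0025,0.03],[0.001,-0.0025,0.07],[0.001,-0.0025,0.10],[0.001,-0.0025,0.115],[0.001,-0.0025,0.125],[0.001,-0.0025,0.125],[0.001,-0.0025,0.125]],"angular":[[0,0,0],[0,0,0],[0,0,0],[0,0,0],[0,0,0],[0,0,0],[0,0,0]]}' 1 40
python3 -m inch '{"slide":[[0,0,0],[0,0,0],[0,0,0],[0,0,0],[0,0,0],[0,0,0],[0,0,0],[0,0,0]],"angular":[[0,0,0],[0,0,0],[0,0,0],[0,0,0],[0,0,0],[0,0,0],[0,0,0],[0,0,0]]}' -1 40
```

```text
time_s: 3.0
eef_pos: [0.4304, 0.1563, 0.026]
eef_rot: [0.991, 0.135, -0.0, -0.0]
wrist_force: [-0.6, 0.0, 0.7]
gripper_width: 0.0855
time_s: 3.8
eef_pos: [0.4309, 0.1564, 0.0265]
eef_rot: [0.991, 0.135, 0.0, -0.0]
wrist_force: [-0.2, 0.1, 5.4]
gripper_width: 0.0337
```

Grasped: the width reads 33.7 mm against the 34 mm cup. Now lift.

```bash
python3 -m inch '{"slide":[[0,0,-0.02],[0,0,-0.05],[0,0,-0.09],[0,0,-0.12],[0,0,-0.12]],"angular":[[0,0,0],[0,0,0],[0,0,0],[0,0,0],[0,0,0]]}' -1 40; python3 snap.py w2; python3 -c "
from h import *
go(.6514,.1022,.13,97.2)"
```

```text
time_s: 4.3
eef_pos: [0.4326, 0.1573, 0.15]
eef_rot: [0.991, 0.135, 0.004, -0.001]
wrist_force: [0.8, 0.3, -0.7]
gripper_width: 0.0333
t 4.35 pos [0.4318 0.1566 0.1481] yaw 15.5 j [-0.04  0.38 -0.49  2.04  0.25  0.78 -1.98] w 0.0334 F [ 0.1  0.2 -0.9]
slide [0.197  0.111  0.0191] ang [  0.2  -0.3 -81.7]
```

View pics/w2.png

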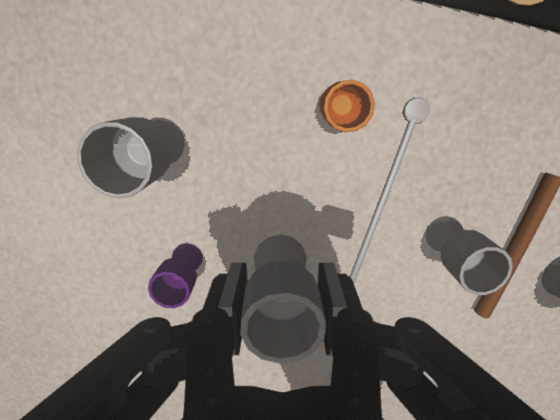

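S is held upright, with its rim centred near (285,328). I'll work out its offset from the TCP, then carry it.

```bash
python3 -c "
from h import *
f,s=np.load('last.npy',allow_pickle=True)
m=R.from_quat(s['eef_rot']).as_matrix()
for z in (.178,.182,.185):
  p=wl((285,328),z)-s['eef_pos'][:2]; print(z,p, m[:2,:2].T@p)
a=cv2.imread('pics/w2.png');cv2.imwrite('pics/w2c.png',cv2.resize(a[225:385,200:370],None,fx=4,fy=4,interpolation=2))"
python3 -m inch '{"slide":[[0.03,0.015,0],[0.05,0.03,0],[0.08,0.045,0],[0.1,0.055,0],[0.12,0.07,0],[0.14,0.08,0],[0.16,0.09,0],[0.18,0.1,0],[0.197,0.111,0],[0.197,0.111,0.01],[0.197,0.111,0.019],[0.197,0.111,0.019]],"angular":[[0,0,-7],[0,0,-15],[0,0,-23],[0,0,-31],[0,0,-39],[0,0,-47],[0,0,-55],[0,0,-63],[0,0,-71],[0,0,-79],[0,0,-81.7],[0,0,-81.7]]}' -1 40
python3 snap.py w3;python3 -c "
from h import *
go(.6514,.1022,.0385,97.2)"
```

```text
0.178 [-0.00588072 -0.00181262] [-0.00615104  0.00017599]
0.182 [-0.00286533 -0.00094165] [-0.00301266  0.00014209]
0.185 [-0.00060379 -0.00028842] [-0.00065887  0.00011667]
time_s: 5.55
eef_pos: [0.6499, 0.1016, 0.1266]
eef_rot: [0.661, 0.75, 0.0, -0.001]
wrist_force: [-0.0, -0.0, -1.1]
gripper_width: 0.0335
t 5.6 pos [0.6503 0.102  0.1278] yaw 97.1 j [ 0.25  0.75 -0.81  1.54  0.59  1.11 -0.57] w 0.0333 F [-0.1 -0.  -0.6]
slide [-0.      0.001   0.0893] ang [ 0.1 -0.1 -0.1]
```

View pics/w3.png

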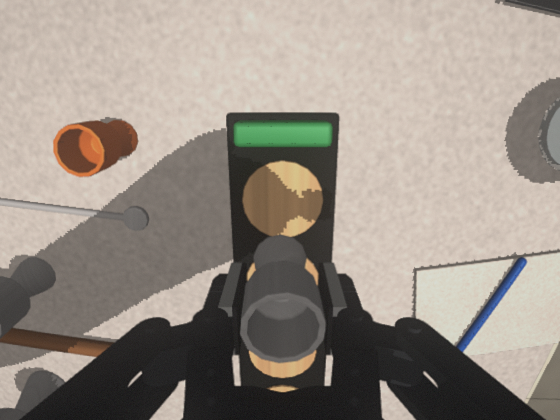

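View pics/w2c.png

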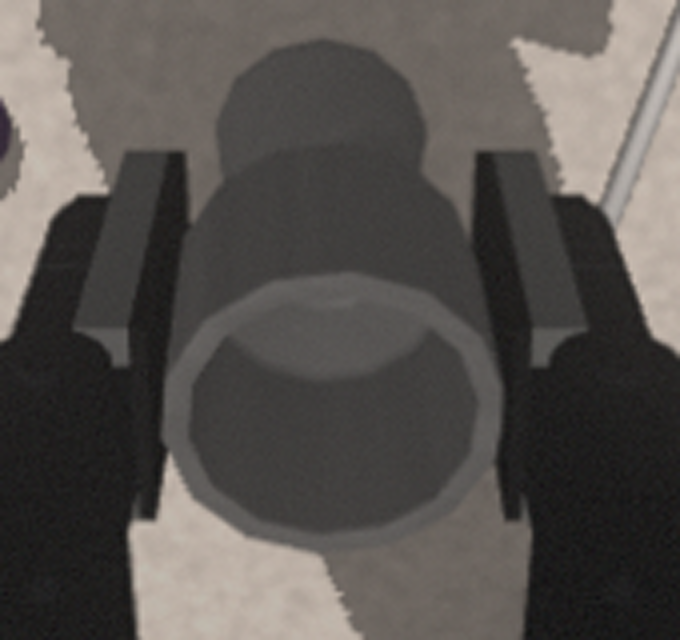

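```bash
python3 -c "
from h import *
a=cv2.imread('pics/w3.png');cv2.imwrite('pics/w3c.png',cv2.resize(a[100:250,210:360],None,fx=4,fy=4,interpolation=2))
print(wl((283,199),.011), wl((283,134),.028))"
```

```text
[0.65037534 0.10541923] [0.64374878 0.15765511]
```

View pics/w3c.png

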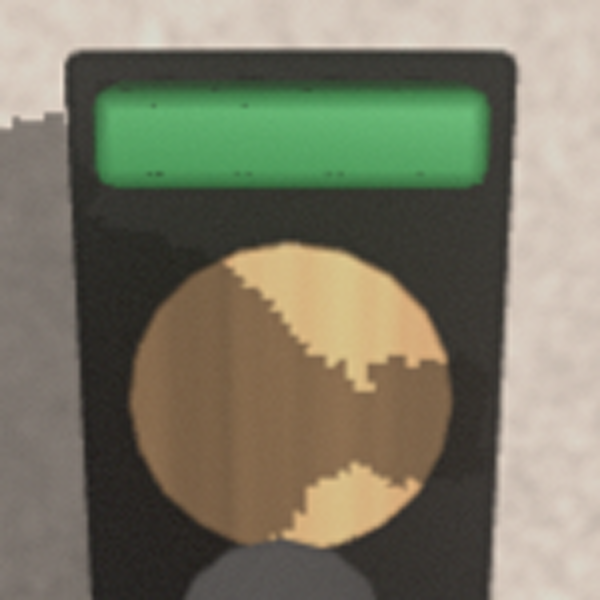

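```bash
python3 -m inch '{"slide":[[0.0045,0,0.03],[0.0045,0,0.055],[0.0045,0,0.075],[0.0045,0,0.082],[0.0045,0,0.086],[0.0045,0,0.089],[0.0045,0,0.089],[0.0045,0,0.089]],"angular":[[0,0,0],[0,0,0],[0,0,0],[0,0,0],[0,0,0],[0,0,0],[0,0,0],[0,0,0]]}' -1 40
```

```text
time_s: 6.4
eef_pos: [0.6503, 0.1067, 0.0397]
eef_rot: [0.662, 0.75, 0.001, 0.0]
wrist_force: [-0.4, -0.2, -0.1]
gripper_width: 0.0329
```

```bash
python3 -m inch '{"slide":[[0,0,0.001],[0,0,0.002],[0,0,0.003],[0,0,0.003]],"angular":[[0,0,0],[0,0,0],[0,0,0],[0,0,0]]}' -1 40; python3 snap.py w4
```

```text
time_s: 6.8
eef_pos: [0.6506, 0.1068, 0.0376]
eef_rot: [0.662, 0.75, 0.002, 0.001]
wrist_force: [-1.8, -1.0, 5.4]
gripper_width: 0.0336
```

View pics/w4.png

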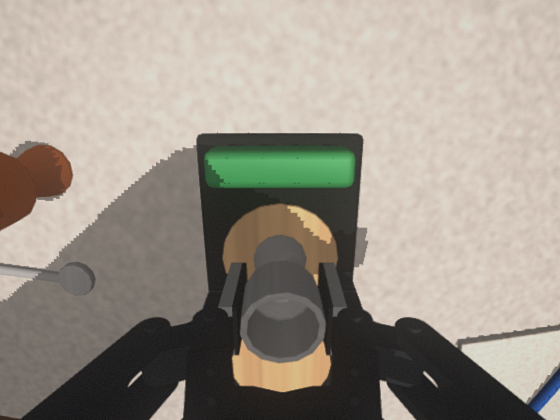

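The foot touches the disc (5 N) and looks centred. Release it and rise.

```bash
python3 -m inch '{"slide":[[0,0,-0.001],[0,0,-0.001],[0,0,-0.001],[0,0,-0.001],[0,0,-0.001],[0,0,-0.03],[0,0,-0.07],[0,0,-0.11],[0,0,-0.15],[0,0,-0.15]],"angular":[[0,0,0],[0,0,0],[0,0,0],[0,0,0],[0,0,0],[0,0,0],[0,0,0],[0,0,0],[0,0,0],[0,0,0]]}' 1 40; python3 snap.py w5; python3 -c "
from h import *
a=cv2.imread('pics/w5.png');cv2.imwrite('pics/w5c.png',cv2.resize(a[150:350,180:400],None,fx=3,fy=3,interpolation=2))
go(.4355,0.0015,.16,97.2)"
```

```text
time_s: 7.85
eef_pos: [0.6523, 0.1084, 0.1938]
eef_rot: [0.662, 0.75, 0.006, 0.003]
wrist_force: [0.6, 0.8, 0.4]
gripper_width: 0.0854
t 7.9 pos [0.6513 0.1075 0.1907] yaw 97.1 j [ 0.25  0.69 -0.85  1.46  0.54  1.22 -0.53] w 0.0856 F [-0.5  0.5 -0.1]
slide [-0.0786 -0.2275  0.0285] ang [ 0.5 -0.1 -0.1]
```

View pics/w5.png

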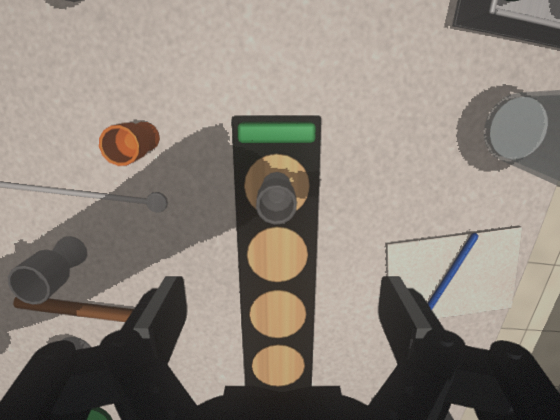

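S is standing on the green-end disc, with its rim at about (277,204) and the disc near (277,184). I'll measure the centring.

```bash
python3 -c "
from h import *
a=cv2.imread('pics/w5.png');c=cv2.resize(a[140:240,227:327],None,fx=6,fy=6,interpolation=2)
cv2.imwrite('pics/w5c.png',c)
for p,z in (((277,204),.071),((277,184.5),.011),((277.5,254.5),.011),((278,314.5),.011),((278.2,365),.011)): print(wl(p,z))"
```

```text
[0.6503461  0.10559139]
[0.65019776 0.1058195 ]
[0.6596631  0.03037416]
[ 0.66911308 -0.04450841]
[ 0.67803968 -0.11754584]
```

View pics/w5c.png

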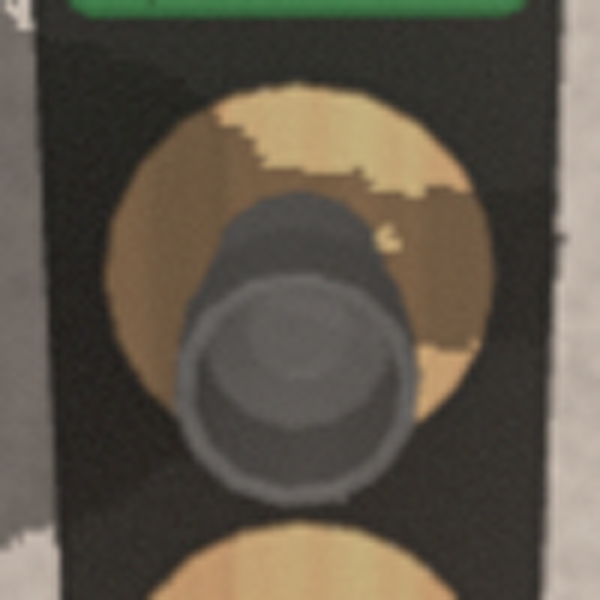

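S is centred within about 1 mm. Next is m.

```bash
python3 -m inch '{"slide":[[-0.015,-0.045,0],[-0.03,-0.09,0],[-0.045,-0.135,0],[-0.06,-0.18,0.01],[-0.07,-0.21,0.02],[-0.079,-0.228,0.028],[-0.079,-0.228,0.028],[-0.079,-0.228,0.028]],"angular":[[0.5,0,0],[0.5,0,0],[0.5,0,0],[0.5,0,0],[0.5,0,0],[0.5,0,0],[0.5,0,0],[0.5,0,0]]}' 1 40; python3 snap.py w6; python3 -c "
from h import *
go(.4355,0.0015,.16,97.2)"
```

```text
time_s: 8.7
eef_pos: [0.4351, 0.0008, 0.1602]
eef_rot: [0.662, 0.749, 0.001, -0.001]
wrist_force: [-0.3, -0.1, 0.1]
gripper_width: 0.0856
t 8.75 pos [0.4359 0.0014 0.1605] yaw 97.1 j [ 0.63  0.42 -0.95  2.07  0.45  0.87 -0.46] w 0.0854 F [-0.2  0.2  0. ]
slide [ 0.0001 -0.0004  0.0005] ang [ 0.  -0.1 -0.1]
```

View pics/w6.png

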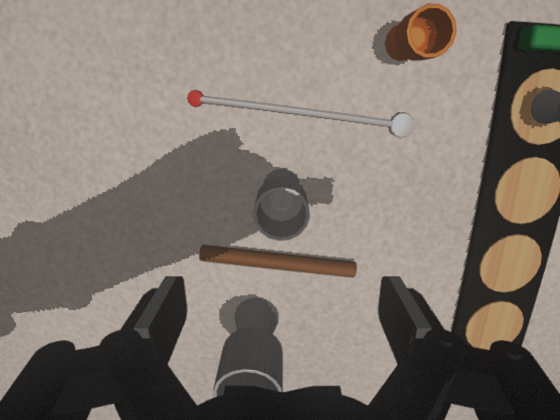

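M's rim is near (282,213), with the muddler below it, clear of the finger line.

```bash
python3 -c "
from h import *
p=wl((282,213),.074);print(p)
go(p[0],p[1],.04,97.2)"
```

```text
[0.43499289 0.00356421]
t 8.75 pos [0.4359 0.0014 0.1605] yaw 97.1 j [ 0.63  0.42 -0.95  2.07  0.45  0.87 -0.46] w 0.0854 F [-0.2  0.2  0. ]
slide [ 0.002  -0.0007  0.1205] ang [ 0.  -0.1 -0.1]
```

```bash
python3 -m inch '{"slide":[[0.002,-0.001,0.03],[0.002,-0.001,0.07],[0.002,-0.001,0.10],[0.002,-0.001,0.115],[0.002,-0.001,0.123],[0.002,-0.001,0.123],[0.002,-0.001,0.123]],"angular":[[0,0,0],[0,0,0],[0,0,0],[0,0,0],[0,0,0],[0,0,0],[0,0,0]]}' 1 40
python3 -m inch '{"slide":[[0,0,0],[0,0,0],[0,0,0],[0,0,0],[0,0,0],[0,0,0],[0,0,0],[0,0,0]],"angular":[[0,0,0],[0,0,0],[0,0,0],[0,0,0],[0,0,0],[0,0,0],[0,0,0],[0,0,0]]}' -1 40
```

```text
time_s: 9.45
eef_pos: [0.4356, 0.0042, 0.038]
eef_rot: [0.662, 0.75, 0.002, -0.0]
wrist_force: [0.4, 0.3, -0.4]
gripper_width: 0.0854
time_s: 10.25
eef_pos: [0.4358, 0.0041, 0.0385]
eef_rot: [0.662, 0.75, 0.002, 0.0]
wrist_force: [-0.1, -1.3, 7.1]
gripper_width: 0.0394
```

```bash
python3 -m inch '{"slide":[[0,0,-0.02],[0,0,-0.05],[0,0,-0.09],[0,0,-0.11],[0,0,-0.11]],"angular":[[0,0,0],[0,0,0],[0,0,0],[0,0,0],[0,0,0]]}' -1 40; python3 snap.py w7; python3 -c "
from h import *
go(.6596,.0311,.13,97.2)"
```

```text
time_s: 10.75
eef_pos: [0.437, 0.0039, 0.1508]
eef_rot: [0.662, 0.749, 0.003, 0.002]
wrist_force: [0.1, -0.9, -1.2]
gripper_width: 0.0396
t 10.8 pos [0.4362 0.0034 0.1493] yaw 97.0 j [ 0.61  0.43 -0.94  2.09  0.47  0.84 -0.49] w 0.0393 F [ 0.7 -0.4 -1.2]
slide [1.000e-04 2.251e-01 2.050e-02] ang [ 0.3 -0.1 -0.2]
```

View pics/w7.png

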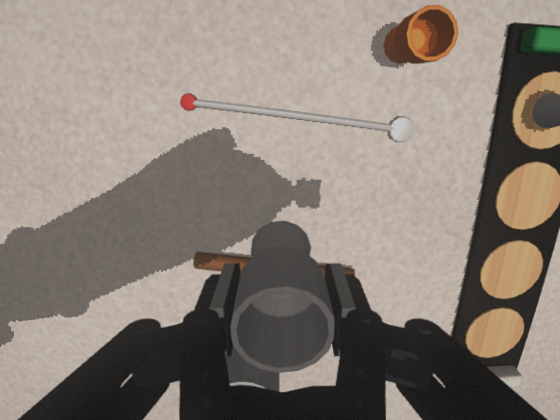

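M is held upright. I'll compute the offset and carry it to the second disc.

```bash
python3 -c "
from h import *
f,s=np.load('last.npy',allow_pickle=True)
m=R.from_quat(s['eef_rot']).as_matrix()
p=wl((282,329.5),s['eef_pos'][2]+.0355)-s['eef_pos'][:2]; print(p, m[:2,:2].T@p)"
python3 -m inch '{"slide":[[0,0.03,0],[0,0.07,0],[0,0.115,0],[0,0.16,0],[0,0.20,0.01],[0,0.225,0.02],[0,0.225,0.02],[0,0.225,0.02]],"angular":[[0,0,0],[0,0,0],[0,0,0],[0,0,0],[0,0,0],[0,0,0],[0,0,0],[0,0,0]]}' -1 40
python3 snap.py w8;python3 -c "
from h import *
go(.6596,.0311,.0495,97.2)"
```

```text
[ 0.00011277 -0.00034089] [-3.52164212e-04  7.00190517e-05]
time_s: 11.6
eef_pos: [0.6583, 0.0314, 0.1281]
eef_rot: [0.662, 0.749, 0.001, -0.0]
wrist_force: [-0.4, 0.9, -0.6]
gripper_width: 0.0392
t 11.65 pos [0.6582 0.0312 0.1291] yaw 97.1 j [ 0.36  0.75 -0.82  1.54  0.59  1.11 -0.47] w 0.0393 F [ 0.2 -0.9 -0.5]
slide [-0.0004  0.0012  0.0796] ang [ 0.1 -0.1 -0.1]
```

View pics/w8.png

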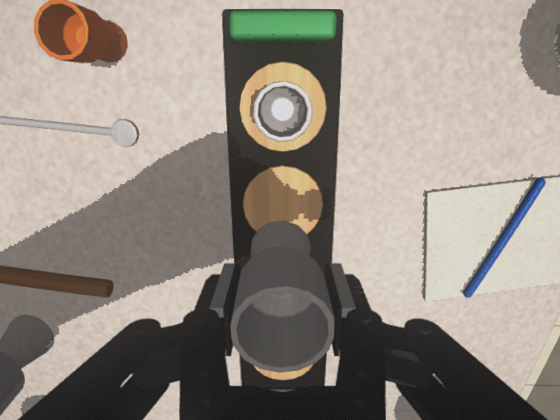

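```bash
python3 -c "
from h import *
print(wl((283,204.5),.011))"
python3 -m inch '{"slide":[[0,0.001,0.03],[0,0.001,0.055],[0,0.001,0.068],[0,0.001,0.074],[0,0.001,0.078],[0,0.001,0.0805],[0,0.001,0.0805],[0,0.001,0.0805]],"angular":[[0,0,0],[0,0,0],[0,0,0],[0,0,0],[0,0,0],[0,0,0],[0,0,0],[0,0,0]]}' -1 40; python3 snap.py w9
```

```text
[0.65964968 0.03020071]
time_s: 12.45
eef_pos: [0.66, 0.0317, 0.0496]
eef_rot: [0.662, 0.749, 0.002, 0.001]
wrist_force: [-1.5, -0.4, 3.3]
gripper_width: 0.0396
```

View pics/w9.png

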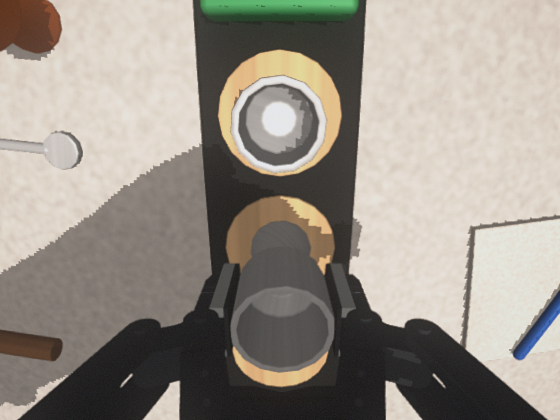

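M is seated on the second disc. Release, rise, then take l.

```bash
python3 -m inch '{"slide":[[0,0,-0.001],[0,0,-0.001],[0,0,-0.001],[0,0,-0.001],[0,0,-0.001],[0,0,-0.03],[0,0,-0.07],[0,0,-0.11],[0,0,-0.14],[0,0,-0.14]],"angular":[[0,0,0],[0,0,0],[0,0,0],[0,0,0],[0,0,0],[0,0,0],[0,0,0],[0,0,0],[0,0,0],[0,0,0]]}' 1 40; python3 snap.py w10; python3 -c "
from h import *
go(.45,.268,.18,97.2)"
```

```text
time_s: 13.5
eef_pos: [0.6614, 0.0327, 0.1946]
eef_rot: [0.662, 0.749, 0.005, 0.003]
wrist_force: [0.9, 0.7, -0.6]
gripper_width: 0.0854
t 13.55 pos [0.6604 0.032  0.192 ] yaw 97.1 j [ 0.37  0.7  -0.85  1.46  0.54  1.22 -0.42] w 0.0856 F [-0.7 -0.1  0.4]
slide [ 0.2601 -0.1798  0.0107] ang [ 0.5 -0.1 -0.1]
```

View pics/w10.png

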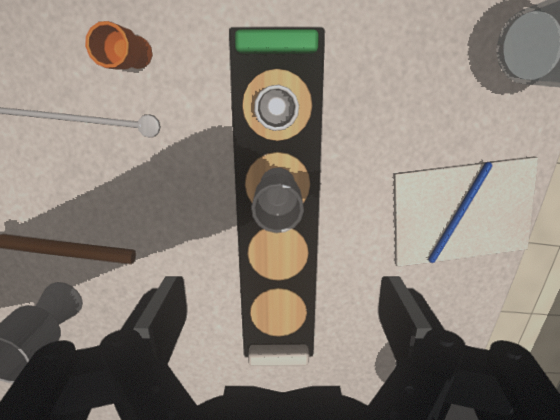

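Both stand upright on their discs: s at (277,106), and m with its rim at (277,204) over its disc at (278,183). Moving on to l.

```bash
python3 -c "
from h import *
for p,z in (((277,204.5),.085),((278,183.5),.011),((278,253.5),.011),((278.5,313),.011)): print(wl(p,z))"
python3 -m inch '{"slide":[[0.03,-0.02,0],[0.07,-0.05,0],[0.105,-0.075,0],[0.145,-0.1,0],[0.185,-0.13,0],[0.22,-0.155,0],[0.25,-0.175,0.005],[0.26,-0.18,0.01],[0.26,-0.18,0.01],[0.26,-0.18,0.01]],"angular":[[0.5,0,0],[0.5,0,0],[0.5,0,0],[0.5,0,0],[0.5,0,0],[0.5,0,0],[0.5,0,0],[0.5,0,0],[0.5,0,0],[0.5,0,0]]}' 1 40; python3 snap.py w11
```

```text
[0.658831   0.03361606]
[0.65993224 0.03070552]
[ 0.66894387 -0.04488302]
[ 0.6783511  -0.11919371]
time_s: 14.55
eef_pos: [0.4504, 0.2666, 0.1799]
eef_rot: [0.662, 0.749, -0.001, -0.0]
wrist_force: [-0.2, -0.5, -0.4]
gripper_width: 0.0857
```

View pics/w11.png

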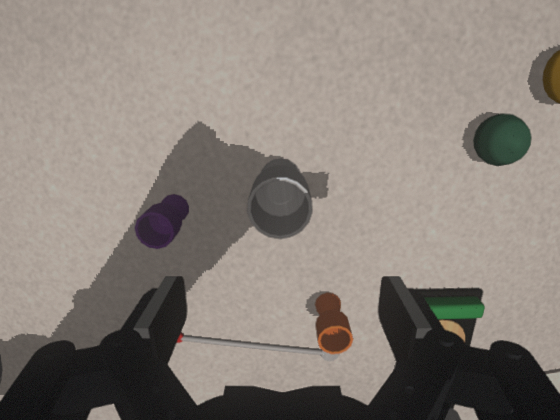

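L's rim is centred near (280,206.5), with the area around it clear.

```bash
python3 -c "
from h import *
a=cv2.imread('pics/w11.png');cv2.imwrite('pics/w11c.png',cv2.resize(a[145:255,225:335],None,fx=5,fy=5,interpolation=2))
p=wl((280,206.5),.088);print(p)
go(p[0],p[1],.048,97.2)"
```

```text
[0.44841623 0.27179285]
t 14.6 pos [0.4509 0.2663 0.1801] yaw 97.0 j [ 0.01  0.51 -0.89  1.84  0.46  1.02 -0.95] w 0.0855 F [-0.2 -0.2  0.1]
slide [ 0.0058 -0.0016  0.1321] ang [-0.1  0.  -0.2]
```

View pics/w11c.png

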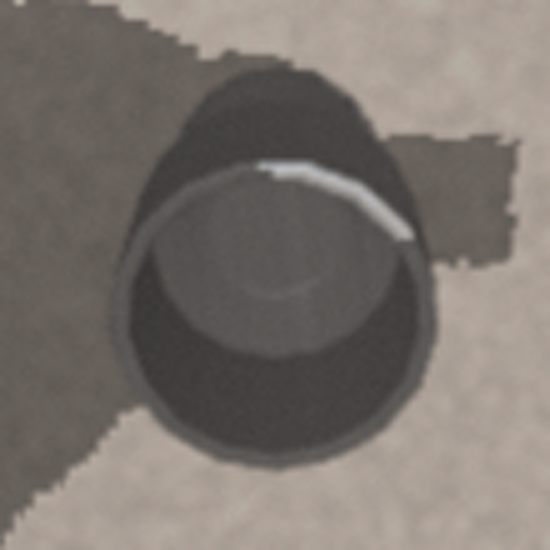

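```bash
python3 -m inch '{"slide":[[0.0035,-0.001,0.03],[0.0035,-0.001,0.07],[0.0035,-0.001,0.105],[0.0035,-0.001,0.122],[0.0035,-0.001,0.132],[0.0035,-0.001,0.132],[0.0035,-0.001,0.132]],"angular":[[0,0,0],[0,0,0],[0,0,0],[0,0,0],[0,0,0],[0,0,0],[0,0,0]]}' 1 40
python3 -m inch '{"slide":[[0,0,0],[0,0,0],[0,0,0],[0,0,0],[0,0,0],[0,0,0],[0,0,0],[0,0,0]],"angular":[[0,0,0],[0,0,0],[0,0,0],[0,0,0],[0,0,0],[0,0,0],[0,0,0],[0,0,0]]}' -1 40
```

```text
time_s: 15.3
eef_pos: [0.4501, 0.2695, 0.0487]
eef_rot: [0.663, 0.748, -0.0, -0.0]
wrist_force: [-0.0, 0.8, -0.0]
gripper_width: 0.0853
time_s: 16.1
eef_pos: [0.4504, 0.2698, 0.0497]
eef_rot: [0.663, 0.748, 0.001, 0.0]
wrist_force: [-1.4, -0.6, 6.4]
gripper_width: 0.0477
```

```bash
python3 -m inch '{"slide":[[0,0,-0.02],[0,0,-0.05],[0,0,-0.09],[0,0,-0.13],[0,0,-0.13]],"angular":[[0,0,0],[0,0,0],[0,0,0],[0,0,0],[0,0,0]]}' -1 40; python3 snap.py w12; python3 -c "
from h import *
go(.669,-.0445,.18,97.2)"
```

```text
time_s: 16.6
eef_pos: [0.4518, 0.2721, 0.1847]
eef_rot: [0.663, 0.748, 0.005, 0.001]
wrist_force: [0.2, 1.1, -1.2]
gripper_width: 0.0475
t 16.65 pos [0.4513 0.2708 0.1822] yaw 96.9 j [ 0.    0.51 -0.89  1.83  0.47  1.02 -0.96] w 0.0472 F [-0.7 -1.3 -1.4]
slide [-0.3391  0.1784  0.0025] ang [ 0.3 -0.1 -0.3]
```

View pics/w12.png

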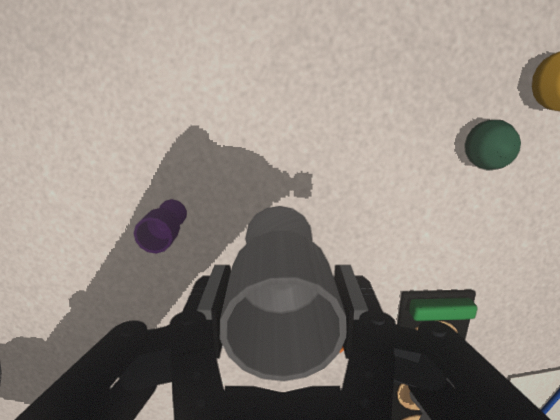

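L is held upright, rim centre near (283,328.5). Carry it to the third disc.

```bash
python3 -c "
from h import *
f,s=np.load('last.npy',allow_pickle=True)
m=R.from_quat(s['eef_rot']).as_matrix()
p=wl((283,328.5),s['eef_pos'][2]+.0383)-s['eef_pos'][:2]; print(p, m[:2,:2].T@p)"
python3 -m inch '{"slide":[[-0.03,0.015,0],[-0.07,0.035,0],[-0.11,0.06,0],[-0.15,0.08,0],[-0.19,0.10,0],[-0.23,0.12,0],[-0.27,0.14,0],[-0.31,0.16,0],[-0.339,0.178,0],[-0.339,0.178,0.003],[-0.339,0.178,0.003],[-0.339,0.178,0.003]],"angular":[[0,0,0],[0,0,0],[0,0,0],[0,0,0],[0,0,0],[0,0,0],[0,0,0],[0,0,0],[0,0,0],[0,0,0],[0,0,0],[0,0,0]]}' -1 40
python3 snap.py w13;python3 -c "
from h import *
go(.669,-.044,.0607,97.2)"
```

```text
[0.00010263 0.00225476] [0.00222596 0.00037341]
time_s: 17.85
eef_pos: [0.6676, -0.0429, 0.1786]
eef_rot: [0.663, 0.749, 0.003, 0.0]
wrist_force: [-0.5, 0.4, -1.0]
gripper_width: 0.0475
t 17.9 pos [ 0.6678 -0.0427  0.1791] yaw 97.0 j [ 0.48  0.72 -0.85  1.45  0.56  1.22 -0.31] w 0.0479 F [-0.6  0.5 -0.2]
slide [-0.0018  0.0004  0.1184] ang [ 0.3 -0.2 -0.2]
```

View pics/w13.png

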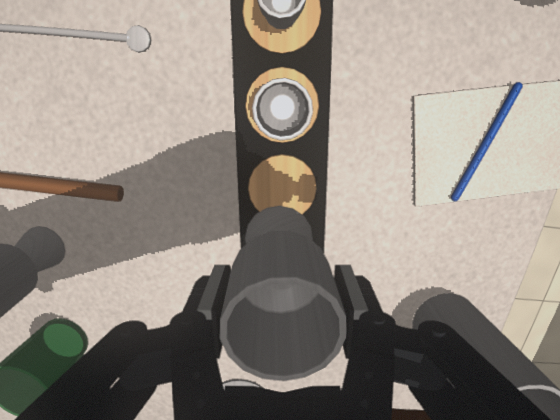

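```bash
python3 -c "
from h import *
print(wl((282,187.5),.011), wl((282,105),.085),'tumbler',at('side',(466,212),0))"
python3 -m inch '{"slide":[[-0.003,0.001,0.04],[-0.003,0.001,0.08],[-0.003,0.001,0.10],[-0.003,0.001,0.11],[-0.003,0.001,0.115],[-0.003,0.001,0.1185],[-0.003,0.001,0.1185],[-0.003,0.001,0.1185]],"angular":[[0.2,0,0],[0.2,0,0],[0.2,0,0],[0.2,0,0],[0.2,0,0],[0.2,0,0],[0.2,0,0],[0.2,0,0]]}' -1 40; python3 snap.py w14
```

```text
[ 0.66858609 -0.04392595] [0.65899899 0.03284474] tumbler [ 0.8804367  -0.18727025]
time_s: 18.7
eef_pos: [0.6703, -0.045, 0.0618]
eef_rot: [0.662, 0.749, 0.002, 0.0]
wrist_force: [0.8, 0.3, -1.0]
gripper_width: 0.0479
```

View pics/w14.png

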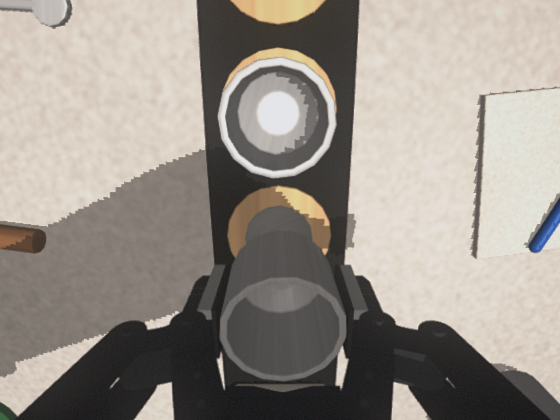

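```bash
python3 -m inch '{"slide":[[-0.001,-0.0005,0.001],[-0.001,-0.0005,0.002],[-0.001,-0.0005,0.0025],[-0.001,-0.0005,0.0025]],"angular":[[0,0,0],[0,0,0],[0,0,0],[0,0,0]]}' -1 40
python3 -m inch '{"slide":[[0,0,-0.001],[0,0,-0.001],[0,0,-0.001],[0,0,-0.001],[0,0,-0.001],[0,0,-0.03],[0,0,-0.07],[0,0,-0.11],[0,0,-0.14],[0,0,-0.14]],"angular":[[0,0,0],[0,0,0],[0,0,0],[0,0,0],[0,0,0],[0,0,0],[0,0,0],[0,0,0],[0,0,0],[0,0,0]]}' 1 40; python3 snap.py w15; python3 -c "
from h import *
go(.428,-.141,.19,97.2)"
```

```text
time_s: 19.15
eef_pos: [0.6703, -0.0462, 0.0607]
eef_rot: [0.663, 0.749, 0.002, 0.001]
wrist_force: [-3.4, -1.1, 7.6]
gripper_width: 0.0475
time_s: 20.15
eef_pos: [0.6717, -0.0455, 0.2057]
eef_rot: [0.663, 0.749, 0.005, 0.003]
wrist_force: [0.0, 0.3, 0.4]
gripper_width: 0.0854
t 20.2 pos [ 0.6707 -0.0461  0.203 ] yaw 97.0 j [ 0.48  0.71 -0.86  1.41  0.54  1.26 -0.29] w 0.0848 F [-0.5  0.  -0.8]
slide [-0.0646 -0.2526  0.0108] ang [ 0.5 -0.1 -0.2]
```

View pics/w15.png

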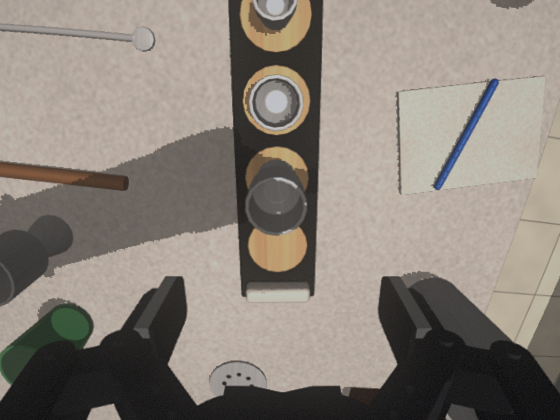

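L stands on the third disc, with its rim near (276,206). Now xl, keeping clear of the mixing glass.

```bash
python3 -m inch '{"slide":[[-0.01,-0.03,0],[-0.015,-0.07,0],[-0.025,-0.11,0],[-0.035,-0.15,0],[-0.05,-0.19,0],[-0.06,-0.23,0.005],[-0.065,-0.253,0.01],[-0.065,-0.253,0.01],[-0.065,-0.253,0.01]],"angular":[[0.5,0,0],[0.5,0,0],[0.5,0,0],[0.5,0,0],[0.5,0,0],[0.5,0,0],[0.5,0,0],[0.5,0,0],[0.5,0,0]]}' 1 40; python3 snap.py w16;  python3 -c "
from h import *
a=cv2.imread('pics/w16.png');cv2.imwrite('pics/w16c.png',cv2.resize(a[145:265,215:345],None,fx=5,fy=5,interpolation=2))"
```

```text
time_s: 21.1
eef_pos: [0.4273, -0.1418, 0.1904]
eef_rot: [0.663, 0.749, 0.0, -0.001]
wrist_force: [0.6, 1.0, 0.2]
gripper_width: 0.0856
```

View pics/w16.png

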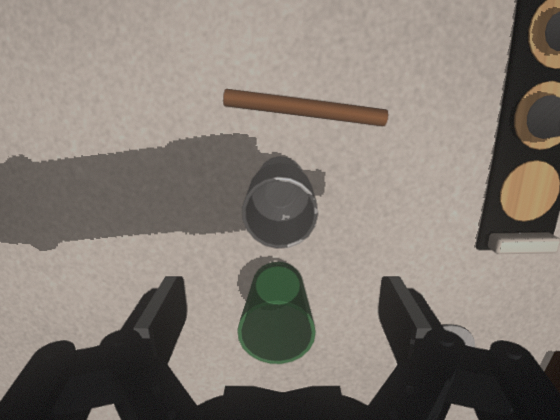

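View pics/w16c.png

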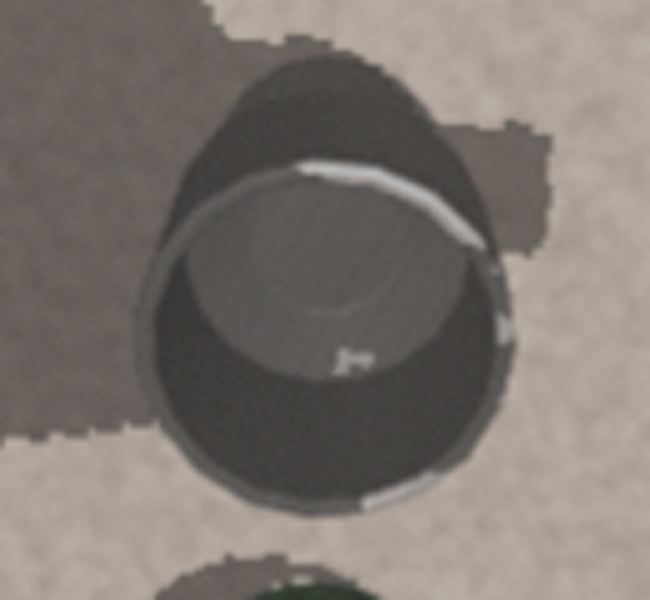

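XL's rim centre is (280.3,212.7). The glass rim, near (277,330), lies across from the finger line.

```bash
python3 -c "
from h import *
p=wl((280.3,212.7),.102);print(p)
go(p[0],p[1],.058,97.2)"
```

```text
[ 0.42598248 -0.13979006]
t 21.15 pos [ 0.4282 -0.1413  0.1906] yaw 97.0 j [ 0.98  0.41 -0.99  1.99  0.41  0.96 -0.1 ] w 0.0855 F [ 0.9 -1.3  0.1]
slide [ 0.0015 -0.002   0.1326] ang [ 0.  -0.1 -0.2]
```

```bash
python3 -m inch '{"slide":[[0.001,-0.002,0.03],[0.001,-0.002,0.07],[0.001,-0.002,0.105],[0.001,-0.002,0.122],[0.001,-0.002,0.132],[0.001,-0.002,0.132],[0.001,-0.002,0.132]],"angular":[[0,0,0],[0,0,0],[0,0,0],[0,0,0],[0,0,0],[0,0,0],[0,0,0]]}' 1 50
python3 -m inch '{"slide":[[0,0,0],[0,0,0],[0,0,0],[0,0,0],[0,0,0],[0,0,0],[0,0,0],[0,0,0]],"angular":[[0,0,0],[0,0,0],[0,0,0],[0,0,0],[0,0,0],[0,0,0],[0,0,0],[0,0,0]]}' -1 50
```

```text
time_s: 21.85
eef_pos: [0.4271, -0.1398, 0.0591]
eef_rot: [0.662, 0.749, 0.001, -0.0]
wrist_force: [0.4, -0.2, 0.2]
gripper_width: 0.0855
time_s: 22.65
eef_pos: [0.4275, -0.1401, 0.0602]
eef_rot: [0.662, 0.749, 0.001, 0.001]
wrist_force: [-2.3, 0.1, 9.0]
gripper_width: 0.0551
```

Gripped: 55.1 mm, as expected. Lift, then carry it to the last disc, with a TCP placing height of about 0.071.

```bash
python3 -m inch '{"slide":[[0,0,-0.02],[0,0,-0.05],[0,0,-0.09],[0,0,-0.125],[0,0,-0.125]],"angular":[[0,0,0],[0,0,0],[0,0,0],[0,0,0],[0,0,0]]}' -1 50; python3 snap.py w17; python3 -c "
from h import *
go(.6782,-.1185,.18,97.2)"
```

```text
time_s: 23.15
eef_pos: [0.4295, -0.1403, 0.1893]
eef_rot: [0.663, 0.749, 0.002, 0.004]
wrist_force: [0.6, -0.2, -2.2]
gripper_width: 0.0547
t 23.2 pos [ 0.4282 -0.1407  0.1872] yaw 97.0 j [ 0.98  0.41 -0.99  2.    0.42  0.94 -0.11] w 0.0549 F [-0.3 -0.6 -2.8]
slide [-0.0082  0.2508  0.0088] ang [ 0.4  0.1 -0.2]
```

View pics/w17.png

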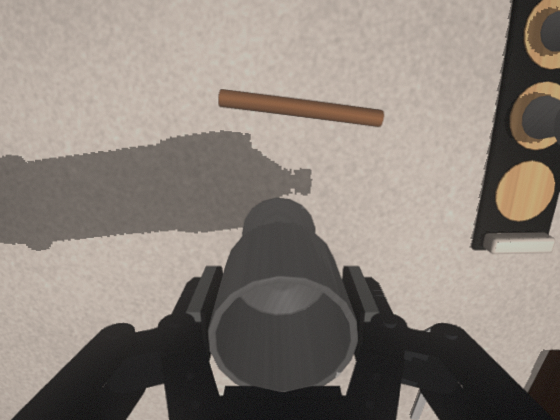

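```bash
python3 -m inch '{"slide":[[0,0.03,0],[0,0.07,0],[0,0.115,0],[0,0.16,0],[-0.005,0.20,0],[-0.008,0.24,0.005],[-0.008,0.251,0.009],[-0.008,0.251,0.009],[-0.008,0.251,0.009]],"angular":[[0.3,0,0],[0.3,0,0],[0.3,0,0],[0.3,0,0],[0.3,0,0],[0.3,0,0],[0.3,0,0],[0.3,0,0],[0.3,0,0]]}' -1 50
python3 snap.py w18;python3 -c "
from h import *
go(.6782,-.1185,.0712,97.2)"
```

```text
time_s: 24.1
eef_pos: [0.677, -0.1181, 0.1785]
eef_rot: [0.663, 0.749, -0.001, 0.0]
wrist_force: [-0.5, 0.3, -1.2]
gripper_width: 0.055
t 24.15 pos [ 0.677  -0.1185  0.1793] yaw 97.0 j [ 0.57  0.75 -0.85  1.39  0.57  1.26 -0.2 ] w 0.055 F [-0.7 -0.  -1.4]
slide [1.000e-04 1.300e-03 1.081e-01] ang [-0.   0.2 -0.2]
```

View pics/w18.png

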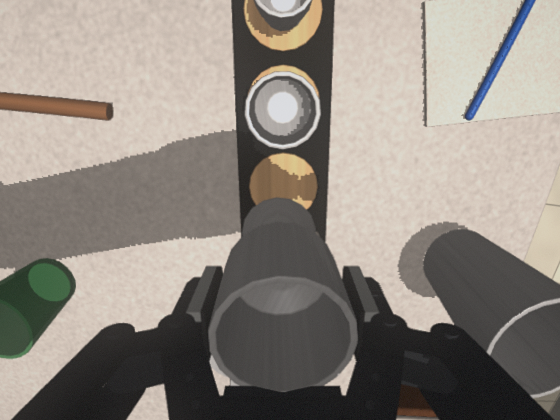

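```bash
python3 -c "
from h import *
print(wl((283.3,187.3),.011))"
python3 -m inch '{"slide":[[0,0.001,0.04],[0,0.001,0.075],[0,0.001,0.093],[0,0.001,0.101],[0,0.001,0.105],[0,0.001,0.108],[0,0.001,0.109],[0,0.001,0.109],[0,0.001,0.109]],"angular":[[0,0,0],[0,0,0],[0,0,0],[0,0,0],[0,0,0],[0,0,0],[0,0,0],[0,0,0],[0,0,0]]}' -1 50; python3 snap.py w19
```

```text
[ 0.67831648 -0.11979077]
time_s: 25.05
eef_pos: [0.6784, -0.1188, 0.0715]
eef_rot: [0.663, 0.749, -0.001, 0.001]
wrist_force: [-1.6, -0.2, 4.1]
gripper_width: 0.055
```

View pics/w19.png

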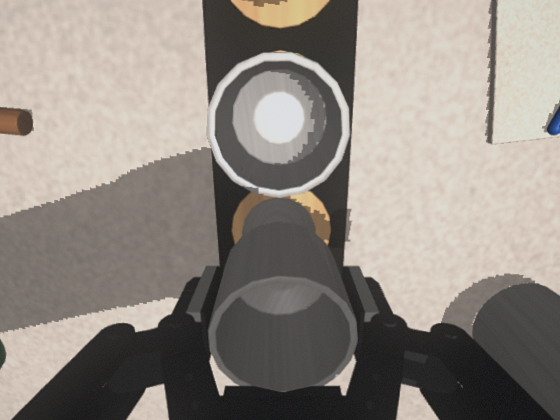

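XL touches the disc (4 N). Release and rise, then back off for a check.

```bash
python3 -m inch '{"slide":[[0,0,-0.001],[0,0,-0.001],[0,0,-0.001],[0,0,-0.001],[0,0,-0.001],[0,0,-0.03],[0,0,-0.07],[0,0,-0.11],[0,0,-0.15],[0,0,-0.17],[0,0,-0.17]],"angular":[[0,0,0],[0,0,0],[0,0,0],[0,0,0],[0,0,0],[0,0,0],[0,0,0],[0,0,0],[0,0,0],[0,0,0],[0,0,0]]}' 1 50
python3 -m inch '{"slide":[[-0.03,-0.03,0],[-0.06,-0.07,0],[-0.08,-0.11,0],[-0.09,-0.15,0],[-0.10,-0.19,0],[-0.12,-0.22,0],[-0.15,-0.22,0],[-0.15,-0.22,0]],"angular":[[0,0,0],[0,0,0],[0,0,0],[0,0,0],[0,0,0],[0,0,0],[0,0,0],[0,0,0]]}' 1 50
python3 - <<'E'
from bench import *
import cv2
for n in ("scene","side"):
    f=grab_frame(n); cv2.imwrite(f"pics/{n}1.png",f["color"])
a=cv2.imread('pics/scene1.png');cv2.imwrite('pics/e1.png',cv2.resize(a[185:325,170:420],None,fx=3,fy=3,interpolation=2))
a=cv2.imread('pics/side1.png');cv2.imwrite('pics/e2.png',cv2.resize(a[130:270,250:440],None,fx=4,fy=4,interpolation=2))
E
```

```text
time_s: 26.2
eef_pos: [0.6797, -0.1175, 0.2454]
eef_rot: [0.663, 0.749, 0.001, 0.004]
wrist_force: [-0.1, 0.3, -0.5]
gripper_width: 0.0855
time_s: 27.0
eef_pos: [0.4773, -0.2983, 0.243]
eef_rot: [0.666, 0.746, -0.0, 0.003]
wrist_force: [0.7, -0.1, -0.3]
gripper_width: 0.0853
```

View pics/scene1.png

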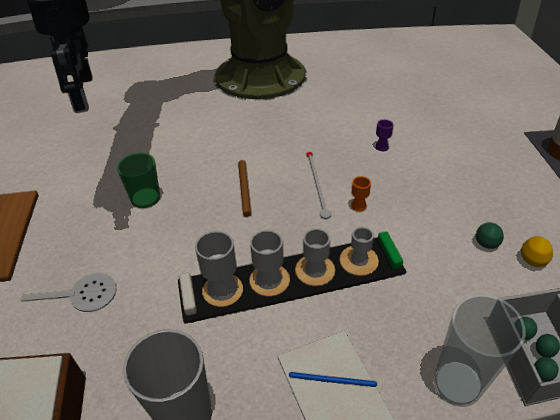

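View pics/e1.png

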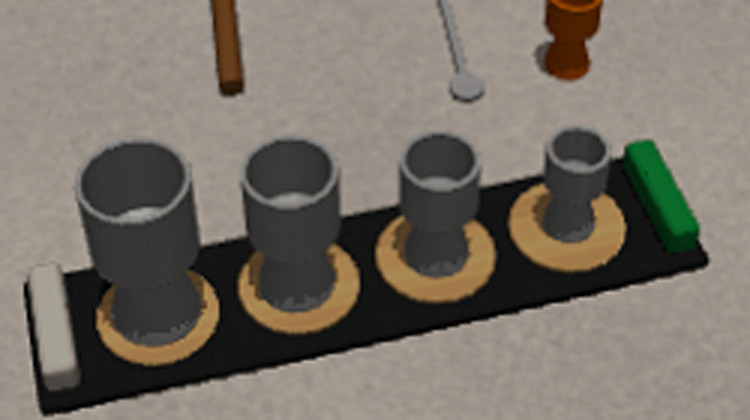

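View pics/e2.png

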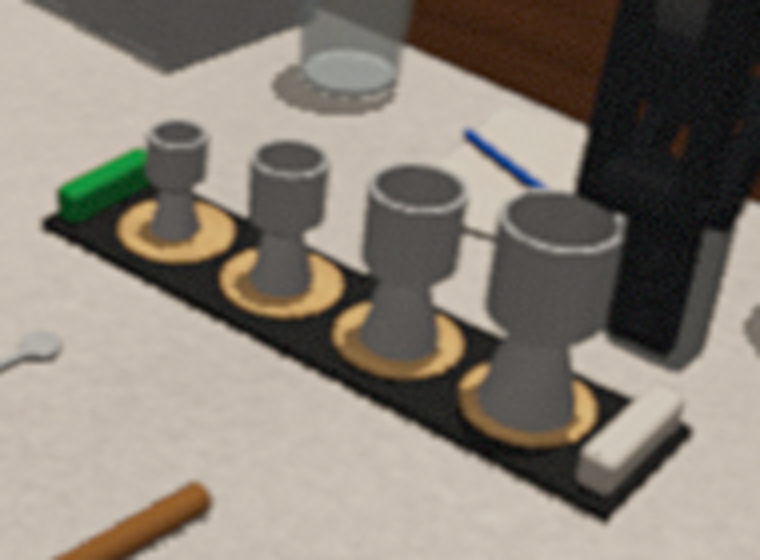

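```bash
python3 -c "
from h import *
np.set_printoptions(precision=4,suppress=True)
D=[((359.3,260.2),(294.2,187.5)),((315.3,270),(320.5,200.2)),((269.8,279.7),(349.7,214.9)),((222.5,289.8),(381.9,230.5))]
T=[((362.3,235.3),(294.5,164.3),.071),((316.7,243.3),(322.3,170.3),.085),((267,245.3),(354.3,177.8),.099),((215,245.3),(390,185.5),.113)]
for d,t in zip(D,T):
  print(at('scene',t[0],t[2])-at('scene',d[0],.011),at('side',t[1],t[2])-at('side',d[1],.011))
print('glass',at('scene',(138.5,165),.085))"
```

```text
[ 0.0004 -0.0008] [-0.0024 -0.0017]
[ 0.0092 -0.0014] [-0.0028 -0.0014]
[ 0.006  -0.0011] [-0.0028 -0.0016]
[-0.0013  0.0007] [-0.0033 -0.0005]
glass [ 0.4413 -0.254 ]
```

The scene reading for m disagrees with the side one (+9 against −3 mm), and l by a similar amount. I may have misread the rims, so I'll look closer.

```bash
python3 -c "
import cv2
a=cv2.imread('pics/scene1.png');cv2.imwrite('pics/e3.png',cv2.resize(a[220:300,240:340],None,fx=7,fy=7,interpolation=2))"
```

```text
(no output)
```

View pics/e3.png

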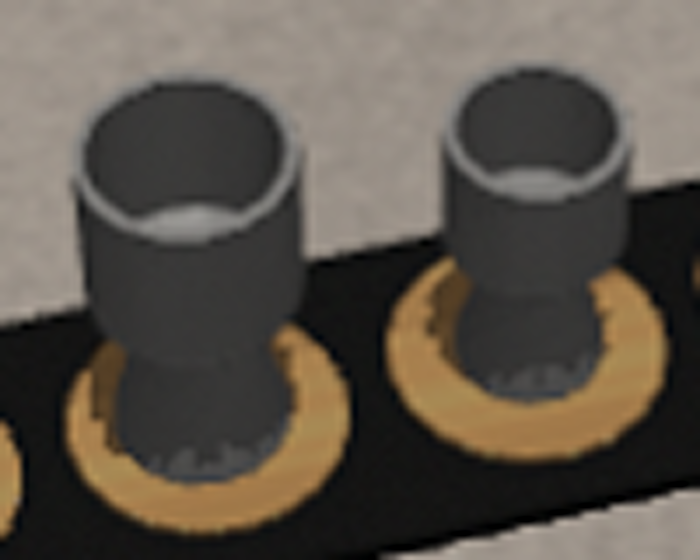

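```bash
python3 -c "
from h import *
print(at('scene',(316.7,238.9),.085)-at('scene',(315.3,270),.011),at('scene',(266.7,242.5),.099)-at('scene',(269.8,279.7),.011))
from bench import *
finish_job();print(sense()['time_s'])"
```

```text
[0.00049743 0.00015428] [ 0.00057028 -0.00092967]
the job is handed in; nothing more can be done
the job is handed in; nothing more can be done
```

The four measures stand upright, mouth up, one on each disc. They run s, m, l, xl from the green stop to the white end, and the job was handed in at about 27 s on the robot's clock.

- **Centring:** the scene camera puts each measure within about 1.5 mm of its disc centre, and the side camera within about 3.5 mm.
- **Disagreements:** my first scene-camera readings for m and l were 9 mm and 6 mm off. I had misread the rims, and a closer crop gave under 1 mm for m and about 1 mm for l. The side camera's steady −3 mm in x is close to the stated 2 mm calibration error.
- **Left alone:** the mixing glass and the orange and purple look-alikes were not touched and look unmoved in the last picture. I checked the glass and look-alikes only by eye; the glass position I printed at the end reused its first reading, so it confirms nothing.
- **Forces:** the highest wrist force reported was about 10 N, and the gripper was clear of everything at hand-in.

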